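# Stack a battery module and hold its end plate square

## Task

Finish the stack in the fixture's pocket: lay the yellow spacer squarely on the blue cell that is already there, let go, then lay the loose blue cell squarely on the spacer and let go. Then take the steel set square with the red grip, stand its foot flat on the fixture's open ledge and press it into the corner against the middle of the leaning sprung end plate until the plate stands upright flat against the blade, and finish while still gripping the square and pressing it there. Leave the meter, screwdriver, bin and jar where they are.

Things in the scene. Friction and masses are not known exactly. Their poses are not given: they have to be found in the camera images.
- fixture: Fixed green stacking fixture on the bench: base plate 84 (x) by 280 (y) by 12 mm thick. Origin under the middle of the base, at bench height. Its own +y half carries the pocket; its -y half is a bare flat ledge 84 mm wide and 140 mm long, top 12 mm above the bench. The end plate is hinged across the middle (y = 0 to 8 mm).
- pocket (a point): Centre of the pocket's floor: fixture x = 0, y = 74 mm, 12 mm above the bench. The pocket is 55 (x) by 115 mm (y), bounded by black corner posts 52 mm tall above the base (8 mm thick in x, each covering 18 mm of the pocket's length at an end, so 79 mm in the middle of both long sides is open for fingers), a wall 52 mm tall at +y and two 40 mm lugs at -y.
- corner (a point): The corner line where the open ledge's top meets the foot of the end plate: middle of it, on the fixture's x = y = 0, 12 mm above the bench.
- end_plate: Smooth aluminium plate 60 wide (x), 8 thick (y), 80 mm tall, hinged along the corner line. Origin on the hinge; own z runs up the plate; its -y face looks over the ledge. Starts leaning over the ledge (to fixture -y) by 0.14 to 0.26 rad, top edge up to 21 mm over it. Pushing its top upright (to +y) takes about 5 N; released it springs back with about 3 N. Can be pushed 0.1 rad past upright.
- lower_cell: Blue battery cell 50 (x) by 110 (y) by 25 mm tall with a paper patch on top, already lying in the pocket on the base, its top 37 mm above the bench. Origin: centre of its underside.
- spacer: Yellow plastic spacer slab 50 (x) by 110 (y) by 12 mm thick with a black patch on top, lying flat on the bench, about 70 g. Origin: centre of its underside. In place its underside is 37 mm above the bench.
- top_cell: The loose blue cell, same as the lower one: 50 (x) by 110 (y) by 25 mm tall, about 0.3 kg, lying flat on the bench. Origin: centre of its underside. In place its underside is 49 mm above the bench.
- square: Steel set square standing as an upright L, about 0.35 kg. Origin: centre of its foot's underside. Foot 30 wide (x), 100 long (y), 22 mm tall. Blade at the +y end, 24 wide, 22 mm thick in y, 95 mm high in all; its outer face, for the end plate, looks to own +y at y = +50 mm. Red grip block on the foot: 24 wide (x, pinch across this), 32 long, centred at y = +5 mm, from 22 to 95 mm above the underside.
- heel (a point): The square's outer corner: lower edge of the blade's outer face, middle of its width (own y = +50 mm, z = 0).
- meter: Bystander: yellow hand meter 85 by 170 by 34 mm lying on the bench; leave it alone.
- driver: Bystander: red-handled screwdriver 190 mm long; leave it alone.
- bin: Bystander: open blue bin 100 by 140 by 60 mm; leave it alone.
- jar: Bystander: jar 56 mm across, 70 mm tall; leave it alone.
Mind the look-alikes: they are no part of the job. Several things have the shape of the square; the one meant has the colours described above. What is shaped like the lower_cell but brown is not meant.

How it is judged:
By the outcome, as a careful person would: the job done as asked, in the order asked, and still so for the second after the job is handed in, while the arm keeps its last pose, push and grip.
It also fails if it takes over 67 s, if anything falls off the work surface, if the arm or the gripper's body presses on something with over 40 N, if the wrist force passes 120 N, or if a joint passes its speed limit or range.

## Robot

A 6-joint arm with a two-finger parallel gripper is mounted at the origin on the work surface. World frame = base frame: x ahead of the robot, y to its left, z up, the work surface at z = 0. Lengths are in m, angles in degrees, forces in N, time in s.
With the tool pointing down it reaches from about 0.4 to 0.825 m from the base axis. Payload 7 kg.
Tool frame: the origin (TCP) lies midway between the tips of the shut fingers; the grasp point (between the pads) lies 19 mm behind it; z points along the fingers, y is the line along which they close (so a half turn about z gives the same grasp; the last joint's range is limited). The gripper opens to 88 mm and grips with 3 to 60 N. Pads are 19 mm wide; open, the fingers measure 130 mm over their backs; the gripper's body (78 mm by 193 mm) begins 47 mm behind the grasp point.
Start: joints at [-50.071, 20.546, 0.682, 0, -70.136, -16.507], TCP at [0.268, -0.619, 0.227] pointing down, gripper open.
Joint ranges: [-176.03, 176.03], [-82.01, 121.73], [-58.28, 71.71], [-173.87, 95.51], [-174.79, -0.11], [-173.66, 173.66]. Speed limits (degrees/s): [136.94, 136.94, 172.46, 180, 180, 180].

## Interface

Orientations are given as [roll, pitch, yaw] about the fixed x, y, z axes, in that order (R = Rz(yaw) Ry(pitch) Rx(roll)).
In Python, from plant import telemetry, viewer, workorder gives the robot as it stands. The module is installed in compiled form; this text tells all that it offers.
- The arm moves only by the tool carry_out, never from a script. Its argument "rows" is a list of rows, each a list of 6 numbers: the shift along the tool's x, y, z in m, then the turn, a rotation vector about the tool's x, y, z in rad. In form: [[tx, ty, tz, ax, ay, az], ...]. A call has 1 to 8 rows; each row is the pose to reach, as a shift and turn from the pose commanded when the call began, along the tool's axes at that moment; what a row does not reach only later rows make up. A row lasts 1/8 s, in which the tool goes at most 62.5 mm and 10.7 degrees, less where a joint would pass 70% of its speed; a pose out of reach is approached as far as the arm can. A call with a gripper value outside its range is refused whole. "grip" is the gripper's target within -1 to 1 (fully open at 1, half-way at 0, shut at -1), set as the call begins (left out, the last holds). The fingers move at their own pace and stop on an object; the grip force is fixed at half the most. Time passes only in rows, so rows that repeat a pose let the fingers close. It gives the time, the measured TCP pose, the force, the opening and the grip force at its end, in the units of the state.
- telemetry.get_obs(): the state, without advancing time (a new reading comes with each control period).
- viewer.snapshot(name): name is "scene" or "top" or "wrist"; returns the picture (420x560x3 uint8, red, green, blue); there is no depth.
- viewer.camera_info(name): a dict with "intrinsics" (3x3 intrinsics, pixels), "k1" (the pictures are not rectified: a ray, as slopes to the right and down, at radius r is drawn at 1 + k1 r^2 times it, then the intrinsics apply), "extrinsics" (4x4, takes a point from camera to world coordinates); the wrist camera has in their place "tool_from_camera" (4x4, takes a point from camera to tool coordinates, whose origin is the TCP and whose axes are the flange's). Camera axes: x right, y down, z forward; pixel columns grow to the right and rows downward; lengths in m; the calibration is good to about 2 mm. A picture is of the moment at which its call begins: read the wrist's pose just before it. camera_info takes no time and is no camera call.
- workorder.close_job(): hands the job in; it is judged then, once.
The state is a dict: "clock": time; "joint_pos": joint angles; "qvel": joint speeds; "tau": joint torques, N m; "tool_pos": TCP position; "orientation": TCP orientation; "force": force on the tool from outside, world axes, zero at the start; "moment": the same for the moment, N m; "opening": finger opening in m; "gripper_force": force on a finger pad.
Only numpy, scipy, OpenCV 4.12 (cv2) and the standard library are available. Lean on these libraries where they do the work, as an engineer would, in place of code of your own. Each camera call takes 0.05 s, during which the arm holds its last target. There are 200 camera calls.

## Working session

There is one attempt and no reset: what is moved stays moved. The work goes in short steps, Python scripts to look and compute and a tool call to move; the robot and the scene stay as the last step left them, time stands still between calls to the robot, and variables do not carry over. Pictures are saved under pics/ and viewed, at most 10 in all, crops included, and the job is handed in when it is done.

Besides the shell and the picture viewer there is one more tool, called after "Emit:" as name([rows], argument=value, ...), one row to a line, values as JSON. carry_out: Moves the arm, as the interface text tells. Its arguments: {"type":"object","properties":{"rows":{"type":"array"},"grip":{"type":"number"}},"required":["rows"]}

```bash
mkdir -p pics; python3 - <<'E'
from plant import telemetry, viewer
import cv2
print(telemetry.get_obs())
for n in("scene","top","wrist"):
    print(n,viewer.camera_info(n))
for n in("scene","top"):
    im=viewer.snapshot(n)[:,:,::-1]
    cv2.imwrite(f"pics/{n}0.png",im)
    cv2.imwrite(f"pics/{n}0b.png",cv2.resize(im,(800,600),interpolation=cv2.INTER_CUBIC))
E
```

```text
{'clock': 0.0, 'joint_pos': array([-5.00724435e+01,  2.05904730e+01,  6.35100668e-01, -1.93366534e-02,
       -7.01353482e+01, -1.65069772e+01]), 'qvel': array([-0.02411446, -0.02812741,  0.01264357, -0.00078705,  0.01793847,
        0.03751066]), 'tau': array([ 1.91359875e-03, -5.82714272e+01,  2.93061680e+01,  6.99740097e+00,
        6.91430309e-03, -1.99353390e-04]), 'tool_pos': array([ 0.26808485, -0.6189641 ,  0.22564608]), 'orientation': array([ 1.79907853e+02, -8.35034396e-03, -1.56585999e+02]), 'force': array([-0.38205894,  0.47686934, -0.76466818]), 'moment': array([-0.03229109,  0.01691192, -0.03615963]), 'gripper_force': 0.0, 'opening': 0.0876147819368052}
scene {'intrinsics': array([[444.29636229,   0.        , 280.92370616],
       [  0.        , 444.29636229, 212.73603508],
       [  0.        ,   0.        ,   1.        ]]), 'k1': -0.14315503691207065, 'extrinsics': array([[ 0.43271727,  0.61848157, -0.65592401,  1.39539053],
       [ 0.90151478, -0.2926714 ,  0.31877038, -0.39969658],
       [ 0.00518341, -0.72926264, -0.68421425,  0.89586488],
       [ 0.        ,  0
[... 463 characters left out ...]
-02, -9.95327513e-01,
         1.72263968e+00],
       [ 0.00000000e+00,  0.00000000e+00,  0.00000000e+00,
         1.00000000e+00]])}
wrist {'intrinsics': array([[368.47058611,   0.        , 272.62648412],
       [  0.        , 368.47058611, 211.33084692],
       [  0.        ,   0.        ,   1.        ]]), 'k1': 0.024064686027615974, 'tool_from_camera': array([[-3.27031677e-05, -9.53950649e-01, -2.99963595e-01,
         8.17588417e-02],
       [ 9.99998887e-01, -4.78585552e-04,  1.41298435e-03,
        -2.78114289e-04],
       [-1.49147558e-03, -2.99963215e-01,  9.53949603e-01,
        -1.58263159e-01],
       [ 0.00000000e+00,  0.00000000e+00,  0.00000000e+00,
         1.00000000e+00]])}
```

View pics/top0b.png

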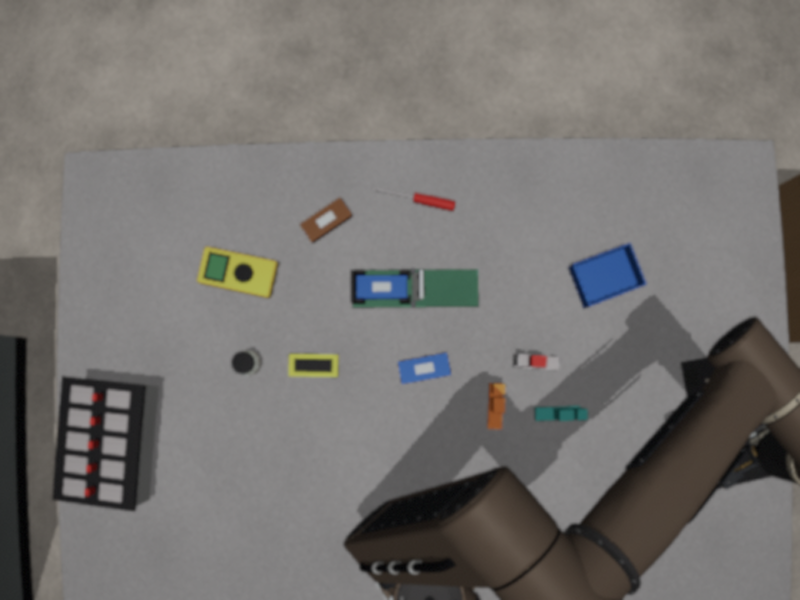

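View pics/scene0b.png

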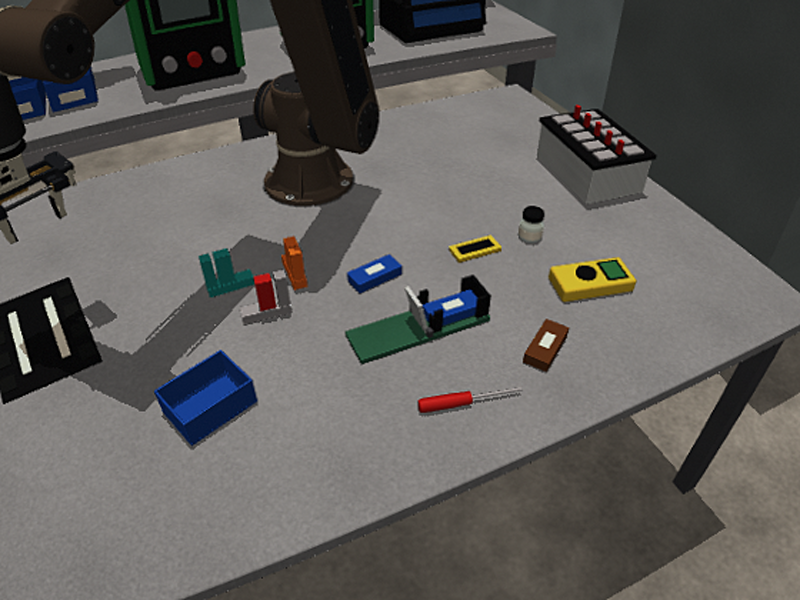

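The top view shows the fixture in the middle, with its pocket toward +y (left). The spacer is at about (313,366), the loose cell at (425,368), the square at (537,361) with its blade to the left, and the brown, orange and teal look-alikes stand apart. The scene view agrees.

```bash
cat > h.py <<'E'
from plant import telemetry, viewer, workorder
import numpy as np, cv2
from scipy.spatial.transform import Rotation as R
def pose():
    o=telemetry.get_obs(); return np.array(o['tool_pos']),R.from_euler('xyz',o['orientation'],degrees=True)
def cam(n,p=None):
    c=viewer.camera_info(n)
    if n=='wrist':
        T=np.eye(4);T[:3,:3]=p[1].as_matrix();T[:3,3]=p[0];T=T@c['tool_from_camera']
    else: T=c['extrinsics']
    return c['intrinsics'],c['k1'],T
def p2w(C,uv,z):
    K,k,T=C; uv=np.atleast_2d(np.array(uv,float))
    s=cv2.undistortPoints(uv[:,None],K,np.array([k,0,0,0.]))[:,0]
    d=np.c_[s,np.ones(len(s))]@T[:3,:3].T
    return T[:3,3]+d*((z-T[2,3])/d[:,2])[:,None]
def w2p(C,P):
    K,k,T=C; P=np.atleast_2d(P); q=(P-T[:3,3])@T[:3,:3]
    return cv2.projectPoints(q,np.zeros(3),np.zeros(3),K,np.array([k,0,0,0.]))[0][:,0]
def rect(C,mask,z):
    "minAreaRect of mask's largest blob, on the plane z: centre, (size), long-axis yaw from +y deg"
    cs=cv2.findContours(mask.astype(np.uint8),cv2.RETR_EXTERNAL,cv2.CHAIN_APPROX_NONE)[0]
    c=max(cs,key=cv2.contourArea)[:,0]
    w=(p2w(C,c,z)[:,:2]*1000).astype(np.float32)
    r=cv2.minAreaRect(w); b=cv2.boxPoints(r)
    e=max((b[1]-b[0],b[2]-b[1]),key=np.linalg.norm)
    a=np.degrees(np.arctan2(-e[0],e[1])); a=(a+90)%180-90
    return np.round(r[0],1),np.round(r[1],1),round(float(a),1),c.mean(0).round()
def go(x,y,z,yaw):
    "row for the tool (pointing down), tool y axis at yaw deg from world -x.. : R=Rz(yaw)Rx(180)"
    p,q=pose(); t=R.from_euler('xyz',[180,0,yaw],degrees=True)
    return np.r_[q.inv().apply(np.array([x,y,z])-p),(q.inv()*t).as_rotvec()].round(4)
E
python3 - <<'E'
from h import *
im=cv2.imread('pics/top0.png');C=cam('top')
h=cv2.cvtColor(im,cv2.COLOR_BGR2HSV);H,S,V=[h[...,i].astype(int) for i in range(3)]
yy,xx=np.mgrid[:420,:560]
def box(x0,x1,y0,y1): return (xx>x0/1.4286)&(xx<x1/1.4286)&(yy>y0/1.4286)&(yy<y1/1.4286)
blue=(H>100)&(H<130)&(S>110)
for n,m,z in (('cell',blue&box(380,470,340,400),.025),('lower',blue&box(340,420,260,315),.037),
 ('spacer',(H>20)&(H<40)&(S>110)&box(280,350,345,385),.012),('ledge',(H>60)&(H<95)&(S>90)&box(424,490,255,320),.012),
 ('grip',((H<10)|(H>170))&(S>120)&box(520,565,340,380),.095)):
    print(n,rect(C,m,z))
print(p2w(C,np.array([[515,361],[558,361],[480,288]])/1.42857,.02))
def crop(x0,x1,y0,y1): return cv2.resize(im[int(y0/1.4286):int(y1/1.4286),int(x0/1.4286):int(x1/1.4286)],(600,int(600*(y1-y0)/(x1-x0))),interpolation=cv2.INTER_CUBIC)
E
```

```text
cell (array([434.5,  -1.7]), array([ 46.9, 105.9]), 9.4, array([297., 257.]))
lower (array([612.7,  89.2]), array([115.5,  59.5]), -0.6, array([267., 200.]))
spacer (array([445.5, 242.5]), array([101.5,  44. ]), -0.7, array([219., 255.]))
ledge (array([609.2, -62.7]), array([113.8,  73. ]), -1.0, array([315., 201.]))
grip (array([ 443.6, -238.8]), array([30.3, 21. ]), -1.3, array([376., 252.]))
[[ 0.44477272 -0.20145904  0.02      ]
 [ 0.4426032  -0.29658571  0.02      ]
 [ 0.60676094 -0.12852714  0.02      ]]
```

```bash
python3 - <<'E'
from h import *
print(go(.4455,.2425,.12,-90.7), np.degrees(go(.4455,.2425,.12,-90.7)[3:]))
E
```

```text
[-5.0520e-01  7.1990e-01  1.0670e-01  1.4000e-03  7.0000e-04 -1.1499e+00] [ 8.02140913e-02  4.01070457e-02 -6.58844169e+01]
```

Emit:
carry_out([
  [-0.38,0.293,0,0,0,-1.15],
  [-0.38,0.293,0,0,0,-1.15],
  [-0.38,0.293,0,0,0,-1.15],
  [-0.38,0.293,0,0,0,-1.15],
  [-0.38,0.293,0,0,0,-1.15],
  [-0.38,0.293,0,0,0,-1.15],
  [-0.38,0.293,0,0,0,-1.15],
  [-0.505,0.72,0.107,0,0,-1.15],
], grip=1)

```text
clock: 1.1
tool_pos: [0.4777, -0.1737, 0.213]
orientation: [-179.9, -0.0, -90.6]
force: [-0.3, 0.6, -0.7]
opening: 0.0874
gripper_force: 0.0
```

```bash
python3 - <<'E'
from h import *
print(pose()[0],go(.4455,.2425,.12,-90.7),telemetry.get_obs()['joint_pos'])
E
```

```text
[ 0.47774771 -0.17373469  0.21302637] [-4.159e-01  3.700e-02  9.280e-02 -1.400e-03 -4.000e-04  1.200e-03] [ 2.20276451e+00  5.27180239e+00 -2.12305168e+01  2.86501401e-02
 -6.34195257e+01 -2.84845231e+00]
```

Emit:
carry_out([
  [-0.416,0.037,0.093,0,0,0],
  [-0.416,0.037,0.093,0,0,0],
  [-0.416,0.037,0.093,0,0,0],
  [-0.416,0.037,0.093,0,0,0],
  [-0.416,0.037,0.093,0,0,0],
  [-0.416,0.037,0.093,0,0,0],
  [-0.416,0.037,0.093,0,0,0],
  [-0.416,0.037,0.093,0,0,0],
])

```text
clock: 2.1
tool_pos: [0.4429, 0.2434, 0.1187]
orientation: [179.9, -0.1, -90.5]
force: [-0.1, -0.6, 0.2]
opening: 0.0877
gripper_force: 0.0
```

```bash
cat >> h.py <<'E'
def masks(im):
    h=cv2.cvtColor(im,cv2.COLOR_BGR2HSV);H,S,V=[h[...,i].astype(int) for i in range(3)]
    return dict(blue=(H>100)&(H<130)&(S>110),yellow=(H>20)&(H<40)&(S>110),green=(H>60)&(H<95)&(S>90),red=((H<10)|(H>170))&(S>120),V=V,S=S)
def wrist(name):
    p=pose(); im=viewer.snapshot('wrist')[:,:,::-1].copy(); cv2.imwrite(f'pics/{name}.png',im); return cam('wrist',p),im
E
python3 - <<'E'
from h import *
C,im=wrist('w1');print(pose()[0])
print(rect(C,masks(im)['yellow'],.012))
E
```

```text
[0.44288702 0.24185087 0.1190621 ]
(array([443.7, 243.6]), array([111.,  50.]), -2.1, array([271., 204.]))
```

View pics/w1.png

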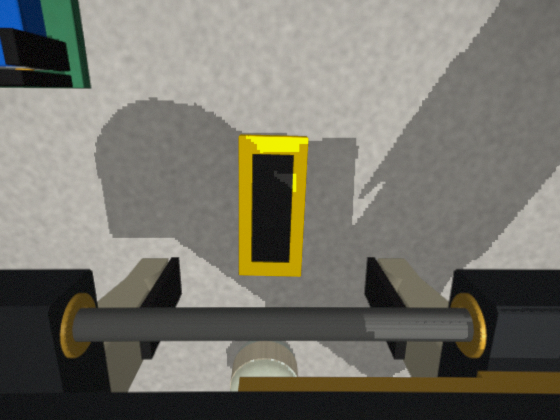

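The wrist view shows the yellow spacer centred near (271,204). It measures 111×50 mm, which matches, with a yaw of about -2°.

```bash
python3 - <<'E'
from h import *
print(go(.4437,.2436,.004,-92.1))
E
```

```text
[-0.0019 -0.0009  0.1151  0.0013 -0.0015  0.0273]
```

Emit:
carry_out([
  [-0.002,-0.001,0.055,0,0,0.027],
  [-0.002,-0.001,0.09,0,0,0.027],
  [-0.002,-0.001,0.105,0,0,0.027],
  [-0.002,-0.001,0.115,0,0,0.027],
  [-0.002,-0.001,0.115,0,0,0.027],
])

```text
clock: 2.78
tool_pos: [0.445, 0.2427, 0.0053]
orientation: [-180.0, 0.0, -92.3]
force: [-0.3, -0.1, 0.4]
opening: 0.0874
gripper_force: 0.0
```

Emit:
carry_out([
  [0,0,0,0,0,0],
  [0,0,0,0,0,0],
  [0,0,0,0,0,0],
  [0,0,0,0,0,0],
  [0,0,0,0,0,0],
  [0,0,0,0,0,0],
  [0,0,0,0,0,0],
  [0,0,0,0,0,0],
], grip=-1)

```text
clock: 3.78
tool_pos: [0.4446, 0.2428, 0.0051]
orientation: [-180.0, 0.0, -92.2]
force: [-3.1, 0.3, 4.8]
opening: 0.0495
gripper_force: 30.0
```

```bash
python3 - <<'E'
from h import *
print(go(.612,.1,.20,-90.8))
E
```

```text
[ 1.362e-01 -1.728e-01 -1.949e-01 -1.000e-04  1.000e-04 -2.490e-02]
```

Emit:
carry_out([
  [0,0,-0.06,0,0,0],
  [0.0,0,-0.12,0,0,0],
  [0.03,-0.05,-0.16,0,0,-0.02],
  [0.05,-0.1,-0.195,0,0,-0.025],
  [0.071,-0.15,-0.195,0,0,-0.025],
  [0.071,-0.17,-0.195,0,0,-0.025],
  [0.071,-0.17,-0.195,0,0,-0.025],
  [0.071,-0.17,-0.195,0,0,-0.025],
])

```text
clock: 4.78
tool_pos: [0.6109, 0.1651, 0.1992]
orientation: [179.9, -0.0, -90.8]
force: [-0.3, 0.0, -0.9]
opening: 0.0497
gripper_force: 30.0
```

```bash
python3 - <<'E'
from h import *
C,im=wrist('w2');print(pose()[0],telemetry.get_obs()['opening'])
m=masks(im);print(rect(C,m['blue'],.037));
print(rect(C,m['yellow'],pose()[0][2]+.007))
E
```

```text
[0.61084064 0.16529723 0.19960408] 0.04972800196710447
(array([613.1,  85.8]), array([104.6,  52.4]), -0.7, array([269.,  94.]))
(array([610.4, 143.2]), array([69. , 50.6]), -0.8, array([273., 229.]))
```

View pics/w2.png

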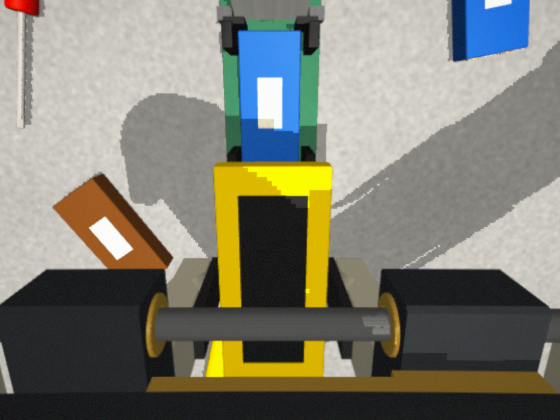

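The held spacer is in the foreground with its near edge at row 163, and the lower cell is at columns 239–300 with its -y end at row 30. The green base spans roughly 226–318 at row 140.

```bash
python3 - <<'E'
from h import *
im=cv2.imread('pics/w2.png');
p=(np.array([.61084,.16530,.19960]),R.from_euler('xyz',[179.9,0,-90.8],degrees=True));C=cam('wrist',p)
b=masks(im)
def ext(m,r): c=np.where(m[r,200:345])[0]+200; return c.min(),c.max()
for r in (60,80,100,115):
    l,h=ext(b['blue'],r); a=p2w(C,[[l-.5,r],[h+.5,r]],.037)
    l,h=ext(b['green'],r); g=p2w(C,[[l-.5,r],[h+.5,r]],.012)
    print(r,a[:,:2].round(4).tolist(),g[:,:2].round(4).tolist())
rr=np.where(b['blue'][:60,269])[0].min(); print(rr,p2w(C,[[269,rr-.5]],.037))
for r in (180,200,220,250):
    l,h=ext(b['yellow'],r);print(r,p2w(C,[[l-.5,r],[h+.5,r]],p[0][2]+.007)[:,:2].round(4).tolist())
print(im[155:200:3,260].tolist())
for y in(.110,.1105,.111,.112): print(y,w2p(C,[[.611,y,.2066],[.611,y,.1946]]).round(1).tolist())
E
```

```text
60 [[0.6362, 0.0566], [0.5863, 0.0573]] [[0.6521, 0.0544], [0.5688, 0.0555]]
80 [[0.6369, 0.0717], [0.587, 0.0724]] [[0.6522, 0.0706], [0.5693, 0.0718]]
100 [[0.6367, 0.0873], [0.5868, 0.088]] [[0.6522, 0.0874], [0.5698, 0.0886]]
115 [[0.6372, 0.0993], [0.5867, 0.1]] [[0.6521, 0.1004], [0.5695, 0.1016]]
31 [[0.61130901 0.03558019 0.037     ]]
180 [[0.6348, 0.1171], [0.5854, 0.1178]]
200 [[0.6349, 0.1257], [0.5855, 0.1265]]
220 [[0.6351, 0.1348], [0.5856, 0.1355]]
250 [[0.6355, 0.1488], [0.5856, 0.1496]]
[[159, 80, 26], [159, 80, 24], [138, 93, 82], [0, 127, 152], [0, 239, 251], [0, 251, 252], [0, 251, 252], [0, 246, 248], [0, 184, 220], [0, 183, 220], [0, 185, 221], [0, 186, 222], [0, 186, 221], [0, 175, 212], [25, 21, 24]]
0.11 [[270.1, 162.5], [270.2, 157.7]]
0.1105 [[270.1, 163.7], [270.2, 158.9]]
0.111 [[270.1, 164.9], [270.2, 160.0]]
0.112 [[270.2, 167.3], [270.3, 162.2]]
```

```bash
python3 - <<'E'
from h import *
im=cv2.imread('pics/w2.png')
cv2.imwrite('pics/w2c.png',cv2.resize(im[0:180,200:350],None,fx=3.3,fy=3.3,interpolation=cv2.INTER_CUBIC))
E
```

```text
(no output)
```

View pics/w2c.png

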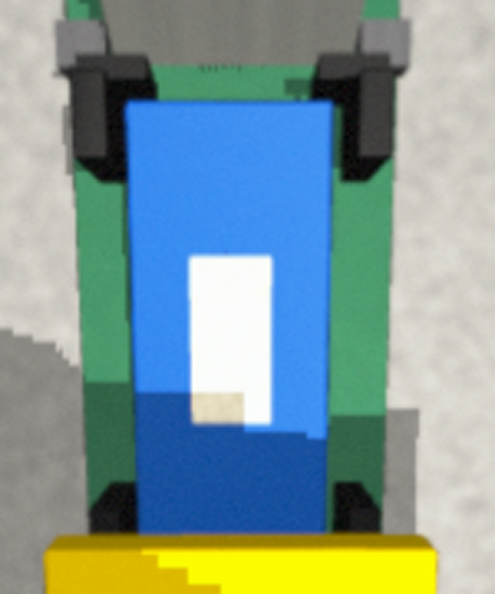

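The crop shows the foot of the -y posts' inner faces at row 54.5 and the foot of the +y posts' inner faces at row 146.7. The cell lies squarely between the posts.

```bash
python3 - <<'E'
from h import *
p=(np.array([.61084,.16530,.19960]),R.from_euler('xyz',[179.9,0,-90.8],degrees=True));C=cam('wrist',p)
a=p2w(C,[[230,54.5],[310,54.5],[236,146.7],[305,146.7]],.012);print(a)
print(p2w(C,[[227,47.6]],.064))
print((a[0]+a[2])/2)
print(go(.6120,.0892,.10,-90.8),go(.6120,.0892,.0435,-90.8))
E
```

```text
[[0.64541921 0.0500822  0.012     ]
 [0.57629411 0.05102254 0.012     ]
 [0.64382095 0.12906268 0.012     ]
 [0.57952947 0.12998265 0.012     ]]
[[0.64204467 0.05044355 0.064     ]]
[0.64462008 0.08957244 0.012     ]
[ 0.076  -0.0023  0.0996  0.0008 -0.0003  0.0004] [ 0.076  -0.0023  0.1561  0.0008 -0.0003  0.0004]
```

Emit:
carry_out([
  [0.05,-0.002,0.02,0,0,0],
  [0.076,-0.002,0.06,0,0,0],
  [0.076,-0.002,0.1,0,0,0],
  [0.076,-0.002,0.12,0,0,0],
  [0.076,-0.002,0.135,0,0,0],
  [0.076,-0.002,0.148,0,0,0],
  [0.076,-0.002,0.155,0,0,0],
  [0.076,-0.002,0.155,0,0,0],
])

```text
clock: 5.82
tool_pos: [0.6126, 0.0892, 0.0448]
orientation: [180.0, -0.0, -90.8]
force: [0.4, -0.5, 0.3]
opening: 0.0496
gripper_force: 30.0
```

Emit:
carry_out([
  [0,0,0.002,0,0,0],
  [0,0,0.003,0,0,0],
  [0,0,0.003,0,0,0],
])

```text
clock: 6.2
tool_pos: [0.6128, 0.0892, 0.0422]
orientation: [-180.0, 0.0, -90.8]
force: [0.2, -0.2, -0.8]
opening: 0.0495
gripper_force: 30.0
```

Emit:
carry_out([
  [0,0,0,0,0,0],
  [0,0,0,0,0,0],
  [0,0,0,0,0,0],
  [0,0,0,0,0,0],
  [0,0,0,0,0,0],
], grip=0.6)

```text
clock: 6.82
tool_pos: [0.6127, 0.0892, 0.042]
orientation: [180.0, -0.0, -90.8]
force: [-0.3, 0.2, -0.9]
opening: 0.07
gripper_force: 0.0
```

Emit:
carry_out([
  [0,0,-0.02,0,0,0],
  [0,0,-0.06,0,0,0],
  [0,0,-0.12,0,0,0],
  [-0.05,0,-0.15,0,0,0],
  [-0.07,0,-0.15,0,0,0],
  [-0.07,0,-0.15,0,0,0],
], grip=1)

```text
clock: 7.58
tool_pos: [0.6131, 0.1603, 0.1912]
orientation: [179.9, -0.0, -90.7]
force: [-0.7, -0.2, -0.6]
opening: 0.0874
gripper_force: 0.0
```

```bash
python3 - <<'E'
from h import *
C,im=wrist('w3');print(pose()[0])
m=masks(im);print(rect(C,m['yellow'],.049));print(rect(C,m['blue']&(np.arange(560)[None]>250),.025))
print(go(.4345,-.0017,.12,-90+9.4))
E
```

```text
[0.61285806 0.15932659 0.19070886]
(array([612.8,  90.8]), array([112.2,  52.5]), -0.8, array([272., 105.]))
(array([433.4,  30.9]), array([60.1, 48.4]), -81.4, array([496.,  29.]))
[ 0.1633  0.1761  0.0712  0.0019 -0.0006 -0.177 ]
```

View pics/w3.png

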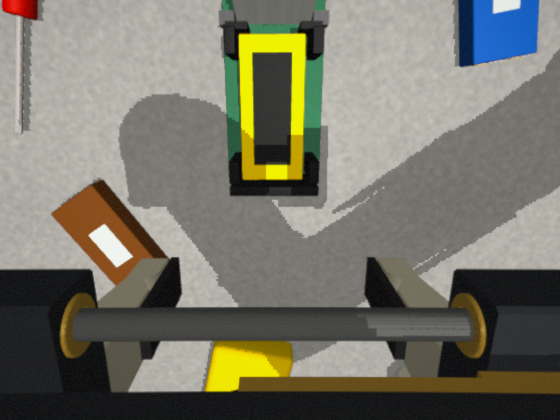

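The spacer sits squarely between the posts, at about (271,106).

Emit:
carry_out([
  [0.16,0.18,0.07,0,0,-0.177],
  [0.16,0.18,0.07,0,0,-0.177],
  [0.16,0.18,0.07,0,0,-0.177],
  [0.16,0.18,0.07,0,0,-0.177],
  [0.16,0.18,0.07,0,0,-0.177],
  [0.16,0.18,0.07,0,0,-0.177],
  [0.16,0.18,0.07,0,0,-0.177],
])

```text
clock: 8.5
tool_pos: [0.4323, 0.0019, 0.122]
orientation: [-180.0, -0.0, -80.7]
force: [0.4, 0.1, -1.0]
opening: 0.0874
gripper_force: 0.0
```

```bash
python3 - <<'E'
from h import *
C,im=wrist('w4');print(pose()[0])
r=rect(C,masks(im)['blue'],.025);print(r)
print(go(r[0][0]/1e3,r[0][1]/1e3,.006,-90+r[2]))
E
```

```text
[0.43219393 0.00200564 0.12191794]
(array([433.3,  -1.6]), array([ 49.5, 110.9]), 9.4, array([272., 203.]))
[ 3.700e-03 -5.000e-04  1.159e-01 -0.000e+00 -1.000e-04 -9.000e-04]
```

Emit:
carry_out([
  [0.004,-0.0005,0.055,0,0,0],
  [0.004,-0.0005,0.09,0,0,0],
  [0.004,-0.0005,0.105,0,0,0],
  [0.004,-0.0005,0.116,0,0,0],
  [0.004,-0.0005,0.116,0,0,0],
])

```text
clock: 9.18
tool_pos: [0.4326, -0.0021, 0.0054]
orientation: [179.9, -0.0, -80.6]
force: [-0.7, -0.4, 0.3]
opening: 0.0876
gripper_force: 0.0
```

Emit:
carry_out([
  [0,0,0,0,0,0],
  [0,0,0,0,0,0],
  [0,0,0,0,0,0],
  [0,0,0,0,0,0],
  [0,0,0,0,0,0],
  [0,0,0,0,0,0],
  [0,0,0,0,0,0],
  [0,0,0,0,0,0],
], grip=-1)

```text
clock: 10.18
tool_pos: [0.4329, -0.0021, 0.0062]
orientation: [-180.0, 0.0, -80.6]
force: [-1.3, 0.5, 5.4]
opening: 0.0495
gripper_force: 30.0
```

```bash
python3 - <<'E'
from h import *
print(pose()[0],go(.6128,.165,.20,-90.8))
E
```

```text
[ 0.43288325 -0.00206074  0.00620816] [-1.356e-01 -2.048e-01 -1.937e-01 -5.000e-04  1.000e-04  1.772e-01]
```

Emit:
carry_out([
  [0,0,-0.05,0,0,0],
  [0,0,-0.11,0,0,0],
  [-0.03,-0.04,-0.15,0,0,0.08],
  [-0.07,-0.09,-0.18,0,0,0.177],
  [-0.11,-0.14,-0.194,0,0,0.177],
  [-0.136,-0.19,-0.194,0,0,0.177],
  [-0.136,-0.205,-0.194,0,0,0.177],
  [-0.136,-0.205,-0.194,0,0,0.177],
])

```text
clock: 11.18
tool_pos: [0.6128, 0.1657, 0.1974]
orientation: [179.8, -0.1, -90.8]
force: [-1.5, 0.1, -4.0]
opening: 0.0498
gripper_force: 30.0
```

Emit:
carry_out([
  [0,0,0,0,0,0],
  [0,0,0,0,0,0],
])

```text
clock: 11.42
tool_pos: [0.612, 0.1648, 0.1999]
orientation: [180.0, -0.0, -90.8]
force: [0.7, -0.8, -4.5]
opening: 0.0498
gripper_force: 30.0
```

```bash
python3 - <<'E'
from h import *
C,im=wrist('w5');P=pose()[0];print(P,telemetry.get_obs()['opening'])
m=masks(im); b=m['blue']
zt=P[2]+.0188
c=np.where(b[:,272-30])[0]
for r in (180,200,220,250):
    q=np.where(b[r,180:370])[0]+180;print(r,p2w(C,[[q.min()-.5,r],[q.max()+.5,r]],zt)[:,:2].round(4).tolist())
col=im[120:200:2,250].tolist();print(list(zip(range(120,200,2),col)))
for y in(.110,.111,.112): print(y,w2p(C,[[.611,y,zt],[.611,y,zt-.025]]).round(1).tolist())
print(rect(C,m['yellow']&(np.arange(420)[:,None]<200),.049))
E
```

```text
[0.61214526 0.16479935 0.20014276] 0.04973946752425761
180 [[0.6359, 0.1138], [0.5865, 0.1145]]
200 [[0.636, 0.1218], [0.5866, 0.1225]]
220 [[0.6362, 0.1301], [0.5867, 0.1308]]
250 [[0.6362, 0.1431], [0.587, 0.1438]]
[(120, [0, 244, 247]), (122, [0, 189, 224]), (124, [0, 189, 223]), (126, [0, 190, 225]), (128, [0, 187, 222]), (130, [0, 188, 224]), (132, [0, 188, 224]), (134, [0, 189, 223]), (136, [0, 189, 223]), (138, [0, 187, 222]), (140, [0, 190, 224]), (142, [0, 187, 222]), (144, [0, 188, 224]), (146, [0, 187, 224]), (148, [0, 187, 222]), (150, [0, 187, 222]), (152, [0, 187, 223]), (154, [0, 188, 222]), (156, [0, 187, 222]), (158, [0, 184, 222]), (160, [0, 185, 222]), (162, [50, 136, 155]), (164, [103, 50, 16]), (166, [107, 55, 16]), (168, [110, 56, 21]), (170, [107, 51, 15]), (172, [127, 61, 14]), (174, [212, 105, 23]), (176, [164, 81, 15]), (178, [156, 74, 12]), (180, [159, 80, 21]), (182, [157, 75, 11]), (184, [158, 76, 17]), (186, [159, 78, 21]), (188, [157, 78, 19]), (190, [158, 79, 24]), (192, [157, 78, 23]), (194, [158, 78, 18]), (196, [159, 79, 21]), (198, [157, 76, 17])]
0.11 [[272.9, 169.3], [272.7, 158.6]]
0.111 [[272.9, 171.9], [272.8, 160.8]]
0.112 [[272.9, 174.5], [272.8, 163.0]]
(array([612.9,  85.7]), array([102.5,  52. ]), -1.1, array([270.,  94.]))
```

```bash
python3 - <<'E'
from h import *
print(go(.6128,.089,.0575,-90.8))
E
```

```text
[ 7.580e-02 -1.800e-03  1.426e-01  1.000e-04  1.000e-04 -3.000e-04]
```

Emit:
carry_out([
  [0.05,-0.002,0.01,0,0,0],
  [0.076,-0.002,0.05,0,0,0],
  [0.076,-0.002,0.09,0,0,0],
  [0.076,-0.002,0.11,0,0,0],
  [0.076,-0.002,0.125,0,0,0],
  [0.076,-0.002,0.136,0,0,0],
  [0.076,-0.002,0.1425,0,0,0],
  [0.076,-0.002,0.1425,0,0,0],
])

```text
clock: 12.48
tool_pos: [0.6138, 0.0893, 0.0575]
orientation: [180.0, -0.0, -90.8]
force: [1.0, 0.4, -3.9]
opening: 0.0494
gripper_force: 30.0
```

Emit:
carry_out([
  [0,0,0.001,0,0,0],
  [0,0,0.0015,0,0,0],
  [0,0,0.0015,0,0,0],
])

```text
clock: 12.85
tool_pos: [0.6139, 0.0893, 0.0563]
orientation: [-180.0, 0.0, -90.8]
force: [-0.8, -0.1, -2.6]
opening: 0.0498
gripper_force: 30.0
```

Emit:
carry_out([
  [0,0.001,0,0,0,0],
  [0,0.001,0.001,0,0,0],
  [0,0.001,0.0015,0,0,0],
])

```text
clock: 13.22
tool_pos: [0.6129, 0.0893, 0.0553]
orientation: [-180.0, 0.0, -90.8]
force: [-3.7, 1.0, 7.7]
opening: 0.0499
gripper_force: 30.0
```

Emit:
carry_out([
  [0,0,0,0,0,0],
  [0,0,0,0,0,0],
  [0,0,0,0,0,0],
  [0,0,0,0,0,0],
  [0,0,0,0,0,0],
], grip=0.6)

```text
clock: 13.85
tool_pos: [0.6127, 0.0892, 0.0544]
orientation: [180.0, -0.0, -90.8]
force: [-0.0, 0.2, 0.1]
opening: 0.0701
gripper_force: 0.0
```

Emit:
carry_out([
  [0,0,-0.02,0,0,0],
  [0,0,-0.06,0,0,0],
  [0,0,-0.12,0,0,0],
  [-0.05,0,-0.15,0,0,0],
  [-0.07,0,-0.15,0,0,0],
  [-0.07,0,-0.15,0,0,0],
  [-0.07,0,-0.15,0,0,0],
], grip=1)

```text
clock: 14.72
tool_pos: [0.613, 0.1586, 0.2031]
orientation: [179.9, -0.1, -90.8]
force: [0.4, -1.1, -0.2]
opening: 0.0877
gripper_force: 0.0
```

```bash
python3 - <<'E'
from h import *
C,im=wrist('w6');print(pose()[0])
m=masks(im);print(rect(C,m['blue']&(np.arange(560)[None]<400),.074))
print(go(.4436,-.2388,.20,-91.3))
E
```

```text
[0.61313754 0.15838098 0.20319759]
(array([612. ,  90.7]), array([110.8,  52.3]), -0.8, array([272., 109.]))
[ 0.3996  0.1638  0.004   0.0019 -0.0012  0.0083]
```

View pics/w6.png

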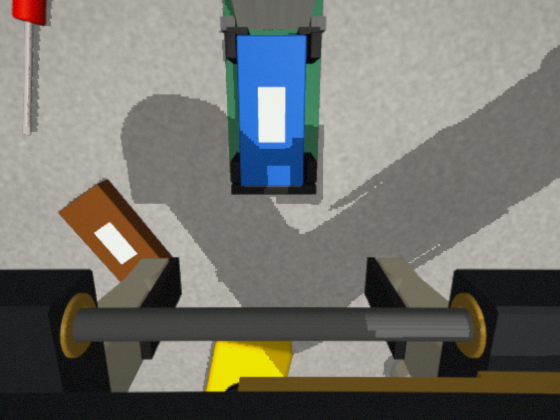

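The top cell sits squarely between the posts at about (272,110).

Emit:
carry_out([
  [0.4,0.164,0.004,0,0,0.008],
  [0.4,0.164,0.004,0,0,0.008],
  [0.4,0.164,0.004,0,0,0.008],
  [0.4,0.164,0.004,0,0,0.008],
  [0.4,0.164,0.004,0,0,0.008],
  [0.4,0.164,0.004,0,0,0.008],
  [0.4,0.164,0.004,0,0,0.008],
  [0.4,0.164,0.004,0,0,0.008],
], grip=0.4)

```text
clock: 15.78
tool_pos: [0.4414, -0.2418, 0.1999]
orientation: [179.9, -0.0, -91.6]
force: [-1.1, -0.0, -0.5]
opening: 0.0615
gripper_force: 0.0
```

Emit:
carry_out([
  [0,0,0,0,0,0],
  [0,0,0,0,0,0],
])

```text
clock: 16.02
tool_pos: [0.4444, -0.2379, 0.2003]
orientation: [180.0, 0.0, -91.2]
force: [-0.7, -0.7, 0.3]
opening: 0.0612
gripper_force: 0.0
```

```bash
python3 - <<'E'
from h import *
C,im=wrist('w7');print(pose())
r=rect(C,masks(im)['red'],.095);print(r)
cv2.imwrite('pics/w7c.png',cv2.resize(im[60:300,140:460],(800,600),interpolation=cv2.INTER_CUBIC))
E
```

```text
(array([ 0.44449345, -0.2376697 ,  0.20032917]), Rotation.from_matrix(array([[-2.06527591e-02, -9.99786691e-01, -1.90859848e-04],
                            [-9.99786708e-01,  2.06527494e-02,  5.22756769e-05],
                            [-4.83227454e-05,  1.91898776e-04, -9.99999980e-01]])))
(array([ 442.1, -247.9]), array([44.9, 23.8]), -5.9, array([274., 197.]))
```

View pics/w7c.png

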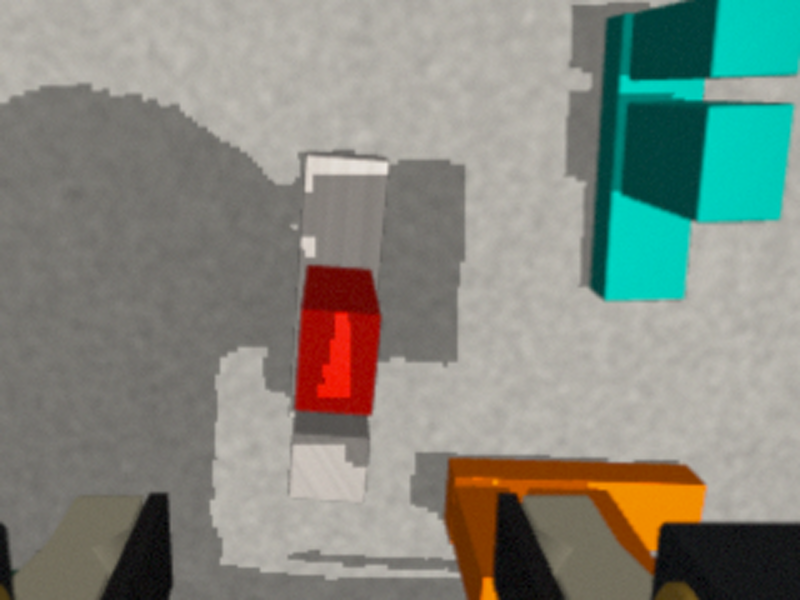

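The crop shows the red grip's top at corners (302,311), (380,312), (372,414) and (295,411). The blade beyond it has its outer edge at (289,497)–(364,502), and the square is turned by about -4°.

```bash
python3 - <<'E'
from h import *
p=(np.array([.44449,-.23767,.20033]),R.from_euler('xyz',[180,0,-91.18],degrees=True));C=cam('wrist',p)
q=np.array([[302,311],[380,312],[372,414],[295,411],[289,497],[364,502]])/2.5+[140-.3,60-.3]
a=p2w(C,q,.095);print(a[:,:2].round(4)); print('c',a[:4].mean(0))
d=(a[2]+a[3]-a[0]-a[1])[:2];print(np.degrees(np.arctan2(-d[0],d[1])))
c=a[:4].mean(0);d=(a[4:].mean(0)-c)[:2];print('to blade',d,np.degrees(np.arctan2(-d[0],d[1])))
E
```

```text
[[ 0.4527 -0.2574]
 [ 0.4299 -0.2566]
 [ 0.4325 -0.2249]
 [ 0.4558 -0.2264]
 [ 0.4586 -0.1979]
 [ 0.4352 -0.1957]]
c [ 0.44272801 -0.24131522  0.095     ]
-5.155350632743297
to blade [0.00418528 0.04451378] -5.371286171695063
```

```bash
python3 - <<'E'
from h import *
print(go(.4427,-.2413,.05,-95.2))
E
```

```text
[0.0037 0.0017 0.1503 0.0002 0.     0.0701]
```

Emit:
carry_out([
  [0.0037,0.0017,0.03,0,0,0.07],
  [0.0037,0.0017,0.07,0,0,0.07],
  [0.0037,0.0017,0.11,0,0,0.07],
  [0.0037,0.0017,0.135,0,0,0.07],
  [0.0037,0.0017,0.15,0,0,0.07],
  [0.0037,0.0017,0.15,0,0,0.07],
])

```text
clock: 16.82
tool_pos: [0.4422, -0.2415, 0.0498]
orientation: [179.9, 0.0, -95.2]
force: [-0.5, 0.4, 1.2]
opening: 0.0617
gripper_force: 0.0
```

Emit:
carry_out([
  [0,0,0,0,0,0],
  [0,0,0,0,0,0],
  [0,0,0,0,0,0],
  [0,0,0,0,0,0],
  [0,0,0,0,0,0],
  [0,0,0,0,0,0],
  [0,0,0,0,0,0],
], grip=-1)

```text
clock: 17.7
tool_pos: [0.4425, -0.2422, 0.0507]
orientation: [-180.0, -0.0, -95.3]
force: [-0.8, 1.3, 5.8]
opening: 0.0238
gripper_force: 30.0
```

```bash
python3 - <<'E'
from h import *
print(pose()[0],telemetry.get_obs()['orientation'],go(.611,-.13,.16,-90.8))
E
```

```text
[ 0.44254315 -0.24216676  0.05072794] [-1.79979462e+02 -7.92207635e-03 -9.52641273e+01] [-0.1271 -0.1575 -0.1092 -0.0004 -0.0002 -0.0779]
```

Emit:
carry_out([
  [0,0,-0.05,0,0,0],
  [0,0,-0.1,0,0,0],
  [-0.03,-0.05,-0.109,0,0,-0.078],
  [-0.07,-0.1,-0.109,0,0,-0.078],
  [-0.11,-0.14,-0.109,0,0,-0.078],
  [-0.127,-0.157,-0.109,0,0,-0.078],
  [-0.127,-0.157,-0.109,0,0,-0.078],
  [-0.127,-0.157,-0.109,0,0,-0.078],
])

```text
clock: 18.7
tool_pos: [0.6091, -0.1303, 0.1586]
orientation: [179.9, 0.0, -90.8]
force: [-0.4, 0.1, -3.4]
opening: 0.0242
gripper_force: 30.0
```

Emit:
carry_out([
  [0,0,0,0,0,0],
  [0,0,0,0,0,0],
])

```text
clock: 18.95
tool_pos: [0.6098, -0.1307, 0.1597]
orientation: [-180.0, 0.0, -90.9]
force: [0.1, -0.7, -3.7]
opening: 0.0237
gripper_force: 30.0
```

```bash
python3 - <<'E'
from h import *
C,im=wrist('w8');o=telemetry.get_obs();print(o['tool_pos'],o['orientation'],o['opening'])
print(go(.6091,-.063,.085,-90.8))
s=viewer.snapshot('scene')[:,:,::-1]
a=cv2.resize(im,(400,300));b=cv2.resize(s[150:290,200:380],(386,300),interpolation=cv2.INTER_CUBIC)
cv2.imwrite('pics/w8b.png',np.hstack([a,b]))
E
```

```text
[ 0.60993247 -0.13058516  0.15975932] [-1.79981053e+02  6.23992055e-03 -9.08500273e+01] 0.024070762276873024
[-0.0676  0.0019  0.0748 -0.0003  0.0001 -0.0009]
```

View pics/w8b.png

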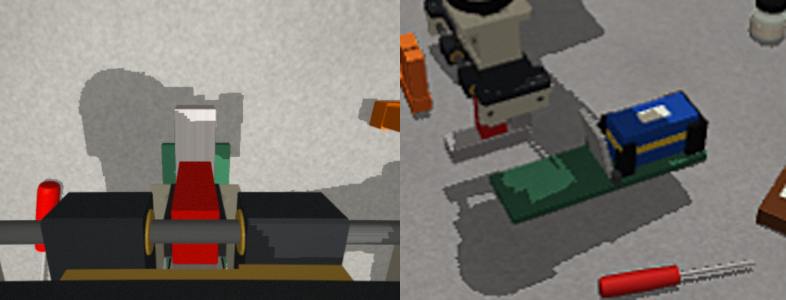

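The square hangs level in the grip at about (195,180) in the left half. The stack on the right stands complete, with the plate leaning over the ledge.

Emit:
carry_out([
  [-0.04,0.002,0.01,0,0,0],
  [-0.0676,0.002,0.03,0,0,0],
  [-0.0676,0.002,0.055,0,0,0],
  [-0.0676,0.002,0.075,0,0,0],
  [-0.0676,0.002,0.085,0,0,0],
  [-0.0676,0.002,0.093,0,0,0],
  [-0.0676,0.002,0.093,0,0,0],
  [-0.0676,0.002,0.093,0,0,0],
])

```text
clock: 20.05
tool_pos: [0.6098, -0.0625, 0.0672]
orientation: [-179.9, 0.0, -90.8]
force: [-0.2, 0.7, -2.8]
opening: 0.0236
gripper_force: 30.0
```

Emit:
carry_out([
  [0,0,0.002,0,0,0],
  [0,0,0.003,0,0,0],
  [0,0,0.004,0,0,0],
  [0,0,0.004,0,0,0],
])

```text
clock: 20.55
tool_pos: [0.6094, -0.0624, 0.0628]
orientation: [-180.0, -0.0, -90.8]
force: [-1.5, -0.2, 0.0]
opening: 0.024
gripper_force: 30.0
```

Emit:
carry_out([
  [0,0,0.0007,0,0,0],
  [-0.006,0,0.0007,0,0,0],
  [-0.012,0,0.0007,0,0,0],
  [-0.018,0,0.0007,0,0,0],
  [-0.023,0,0.0007,0,0,0],
  [-0.027,0,0.0007,0,0,0],
  [-0.027,0,0.0007,0,0,0],
])

```text
clock: 21.42
tool_pos: [0.6108, -0.0356, 0.0628]
orientation: [-179.9, -0.0, -90.8]
force: [0.4, -5.9, 6.7]
opening: 0.0242
gripper_force: 30.0
```

Emit:
carry_out([
  [-0.001,0,0,0,0,0],
  [-0.002,0,0,0,0,0],
  [-0.003,0,0,0,0,0],
  [-0.003,0,0,0,0,0],
])

```text
clock: 21.92
tool_pos: [0.6107, -0.0333, 0.0628]
orientation: [-179.9, -0.1, -90.8]
force: [0.5, -8.2, 5.1]
opening: 0.0236
gripper_force: 30.0
```

Emit:
carry_out([
  [-0.001,0,0,0,0,0],
  [-0.002,0,0,0,0,0],
  [-0.002,0,0,0,0,0],
])

```text
clock: 22.3
tool_pos: [0.6107, -0.0314, 0.0628]
orientation: [-179.9, -0.1, -90.8]
force: [0.7, -8.8, 6.5]
opening: 0.0237
gripper_force: 30.0
```

Emit:
carry_out([
  [-0.0005,0,0,0,0,0],
  [-0.001,0,0,0,0,0],
  [-0.001,0,0,0,0,0],
])

```text
clock: 22.68
tool_pos: [0.6107, -0.0305, 0.0628]
orientation: [-179.9, -0.1, -90.8]
force: [0.8, -9.6, 5.7]
opening: 0.0238
gripper_force: 30.0
```

Emit:
carry_out([
  [-0.0005,0,0,0,0,0],
  [-0.001,0,0,0,0,0],
  [-0.001,0,0,0,0,0],
])

```text
clock: 23.05
tool_pos: [0.6107, -0.0296, 0.0628]
orientation: [-179.9, -0.1, -90.8]
force: [1.9, -10.6, 6.6]
opening: 0.0238
gripper_force: 30.0
```

Emit:
carry_out([
  [-0.0005,0,0,0,0,0],
  [-0.001,0,0,0,0,0],
  [-0.001,0,0,0,0,0],
])

```text
clock: 23.42
tool_pos: [0.6107, -0.0292, 0.0629]
orientation: [-179.9, -0.1, -90.8]
force: [2.0, -13.5, 6.1]
opening: 0.0237
gripper_force: 30.0
```

Emit:
carry_out([
  [-0.0005,0,0,0,0,0],
  [-0.001,0,0,0,0,0],
  [-0.001,0,0,0,0,0],
])

```text
clock: 23.8
tool_pos: [0.6107, -0.029, 0.063]
orientation: [-179.9, -0.2, -90.8]
force: [2.5, -17.5, 6.2]
opening: 0.0237
gripper_force: 30.0
```

```bash
python3 - <<'E'
from h import *
s=viewer.snapshot('scene')[:,:,::-1];C,w=wrist('w9');o=telemetry.get_obs();print(o['tool_pos'],o['force'],o['moment'])
b=cv2.resize(s[190:270,225:355],(800,492),interpolation=cv2.INTER_CUBIC)[:,:490]
a=cv2.resize(w[0:300,180:370],(310,492),interpolation=cv2.INTER_CUBIC)
cv2.imwrite('pics/w9b.png',np.hstack([b,a]))
E
```

```text
[ 0.61074008 -0.02897517  0.06298699] [  1.05829076 -16.56574572   6.63914601] [-6.35449555 -0.75520181  0.0756015 ]
```

View pics/w9b.png

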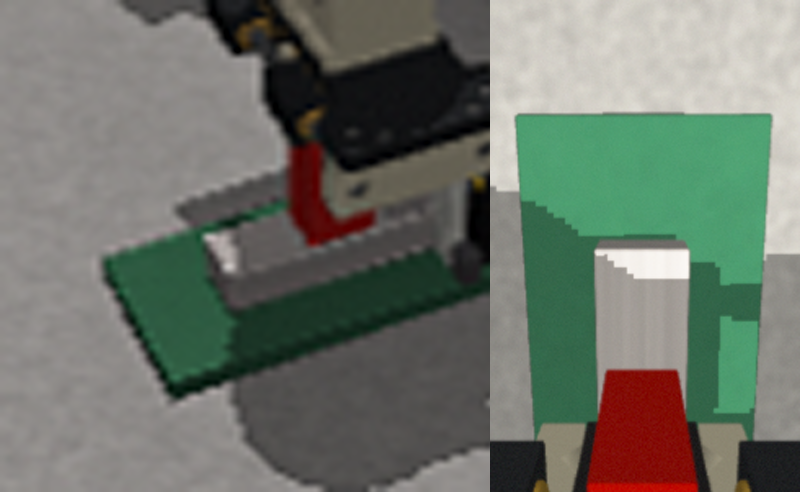

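The square sits centred on the ledge with its foot flat. The end face of the foot lies at rows 240–250 in the right half, columns 594–688. I'll check that numerically for pitch.

```bash
python3 - <<'E'
from h import *
w=cv2.imread('pics/w9.png');p=pose();C=cam('wrist',p)
print([(r,w[r,266:276].mean(0).round().tolist()) for r in range(140,156)])
g=masks(w)['green'];e=np.where(g[:,273])[0].min();print('ledge end',p2w(C,[[273,e-.5]],.012))
for y in(-.085,-.0835,-.082):print(y,w2p(C,[[.6093,y,.012],[.6093,y,.034]]).round(1).tolist())
print(p2w(C,[[246,180],[279.5,180]],.0))
for a,b in((.033,.0),):
  pass
for r in (165,180,200):
  m=(masks(w)['S'][r]<40)&(np.arange(560)>215)&(np.arange(560)<345)
  ls=np.where(m)[0];print(r,ls.min(),ls.max(),p2w(C,[[ls.min()-.5,r],[ls.max()+.5,r]],.034).round(4).tolist())
E
```

```text
[(140, [113.0, 158.0, 78.0]), (141, [112.0, 157.0, 77.0]), (142, [103.0, 144.0, 70.0]), (143, [78.0, 108.0, 54.0]), (144, [74.0, 102.0, 51.0]), (145, [78.0, 103.0, 61.0]), (146, [91.0, 105.0, 88.0]), (147, [100.0, 105.0, 106.0]), (148, [103.0, 106.0, 109.0]), (149, [102.0, 106.0, 110.0]), (150, [105.0, 109.0, 112.0]), (151, [133.0, 137.0, 143.0]), (152, [196.0, 202.0, 211.0]), (153, [227.0, 232.0, 238.0]), (154, [236.0, 240.0, 244.0]), (155, [237.0, 241.0, 245.0])]
ledge end [[ 0.60916431 -0.12367607  0.012     ]]
-0.085 [[273.7, 143.3], [273.8, 148.7]]
-0.0835 [[273.7, 146.0], [273.8, 151.6]]
-0.082 [[273.7, 148.7], [273.8, 154.6]]
[[ 0.62653443 -0.06151542  0.        ]
 [ 0.60598712 -0.06124376  0.        ]]
165 244 302 [[0.6249, -0.0769, 0.034], [0.5947, -0.0765, 0.034]]
180 244 301 [[0.6252, -0.069, 0.034], [0.5951, -0.0686, 0.034]]
200 245 301 [[0.6251, -0.0583, 0.034], [0.595, -0.0579, 0.034]]
```

```bash
python3 -c "
from plant import workorder
print(workorder.close_job())"
```

```text
the job is handed in; nothing more can be done
None
```

I finished the stack and handed the job in at about 24 s. The spacer and top cell lie squarely in the pocket. The square is still gripped and pressed into the corner at about 17 N, with its foot flat on the ledge. I took the plate to be upright from the heel seating in the corner and did not see the plate itself at the end.

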